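Load the keyed spool on the twine winder

TASK

Load the white keyed spool on the twine winder: lower it upright over the spindle and, pressing only lightly, turn it until the tab in its bore drops into the keyway and it sits fully home, flat on the drive plate. Then swing the keeper arm in over the spool to its stop. Be gentle with the spool and the spindle, and leave the other things on the table where they are.

Things in the scene. Friction and masses are not known exactly. Their poses are not given: they have to be found in the camera images.
- spool_mid (a point): The keyed spool, loose, white plastic, about 120 g, upright on the table at the start; point on its axis, 35 mm above its underside, half-way up its 70 mm. From below: flange (diameter 70, 5 thick), barrel (diameter 44), upper flange at 45 to 50 mm, then a plain neck. z is up the axis; +x points to its tab, as does a nib 8 mm wide that stands 7 mm out of the upper flange's rim.
- spool_neck (a point): Middle of the spool's round neck, where to grip it from any side: diameter 44 mm, 20 mm high, from 50 to 70 mm above the underside; point on the axis, 60 mm above the underside. A bore of diameter 32.5 mm runs right through the spool, bevelled out to 40 mm over its lowest 5 mm.
- spool_tab (a point): Middle of the underside of the single tab in the spool's bore, 26 mm above the spool's underside and 13.6 mm from its axis, towards the spool's +x. The tab is 5 mm wide, 10 mm high and stands in from the bore wall to 11 mm from the axis.
- winder: The twine winder, fixed: plywood board 200 by 235 by 18 mm, grey gearbox, upright spindle, crank on the -y side, keeper post on the +y side. Origin on the spindle's axis at table level; z up; +x is the way the crank arm points. A worm gear locks the spindle: it does not turn by hand. Keep the contact force between spool and winder below 40 N.
- drive_plate (a point): Centre of the top of the spindle's drive plate (diameter 70 mm), 68 mm above the table, axes as the winder's. A spool that is home stands flat on it: spool_mid is then 35 mm above this point, spool_neck 60 mm.
- shoulder (a point): Centre of the shoulder, the top of the steel journal (diameter 30 mm), 108 mm above the table, axes as the winder's. One keyway, 8 mm wide and 7 deep, open at the shoulder, runs down the whole journal. It faces the winder's +x only roughly: anywhere within 58 degrees to either side, not measured; see it or feel for it.
- pilot_tip (a point): Top of the plain pilot above the shoulder, 128 mm above the table: diameter 16 mm, tapered over its last 6 mm, axes as the winder's. The spool passes the pilot at any angle and then stands with its tab on the shoulder, 14 mm higher than home, until the tab is turned to within about 6 degrees of the keyway.
- keeper_hinge (a point): A point on the upright hinge axis of the keeper arm, on the post 85 mm from the spindle axis, at the height of the middle of the knob (166 mm above the table).
- keeper_knob (a point): Middle of the black knob on the free end of the keeper arm: round, upright, diameter 18 mm, 149 to 177 mm above the table, 85 mm from the hinge axis. The flat arm under it is 16 mm wide, 144 to 149 mm above the table. Its rubber foot, below the knob, passes 3 mm over a spool that is home and strikes one that stands proud.
- keeper (a joint): Angle of the keeper arm: 0 at its stop, knob straight above the spindle's axis; grows counter-clockwise as seen from above as the arm swings out (at 1.57 it points to the winder's +x), up to 2.2. It starts swung out, 1.3 to 2.0. It turns easily (0.04 N m) and stays where it is left.
- jar: A bystander: small amber jar, diameter 56 mm, 55 mm high; origin under its centre.
- wood_spool: A bystander: small plain wooden spool, diameter 48 mm, 60 mm high, standing; origin under its centre.
- candle: A bystander: rolled candle standing upright, diameter 30 mm, 102 mm high; origin under its centre.
- phone: A bystander: phone lying flat, 150 by 74 by 8 mm; origin under its centre.
- marker: A bystander: white marker pen lying flat, about 135 mm long and 12 mm thick; origin under its body.
- jar_lid: A bystander: black lid lying upside down, diameter 70 mm, 16 mm high; origin under its centre.

How it is judged (in metres and radians):
On the way, in this order (a step that is already met when the one before it is completed fails the run):
1. the spool stands upright on the spindle with its tab in the keyway, fully home on the drive plate, while the keeper is still swung out (z of spool_mid in the frame of winder between 0.1 and 0.1055 m and horizontal distance between spool_mid and winder below 0.004 m and angle between spool_mid's own z axis and vertical below 0.06 rad and value of joint keeper above 0.8 rad), for 0.2 s.
2. the keeper arm is swung in to its stop over the spool (value of joint keeper below 0.08 rad), for 0.2 s.
At the end, for the whole second after the job is handed in: The spool stands upright (within 3 degrees) and at rest on the winder's spindle, its axis within 4 mm of the spindle's, its tab in the keyway and its underside within 2.5 mm of the drive plate; the keeper arm is within 0.08 rad (5 degrees) of its stop over the spool (z of spool_mid in the frame of winder between 0.1 and 0.1055 m and horizontal distance between spool_mid and winder below 0.004 m and angle between spool_mid's own z axis and vertical below 0.06 rad and value of joint keeper below 0.08 rad and linear speed of spool below 0.02 m/s); the robot touches nothing.
It fails at once if the spool is pressed or knocked against the winder with more than 40 N (contact force between spool and winder above 40 N).
It fails at once if a bystander is moved by more than 30 mm (distance of any of jar, wood_spool, candle, phone, marker, jar_lid from where it was at the start of the episode above 0.03 m).
It also fails if it takes over 72 s, if anything falls off the work surface, if the arm or the gripper's body presses on something with over 40 N, if the wrist force passes 120 N, or if a joint passes its speed limit or range.

ROBOT

A 7-joint arm with a two-finger parallel gripper is mounted at the origin on the work surface. World frame = base frame: x ahead of the robot, y to its left, z up, the work surface at z = 0. Lengths are in mm, angles in rad, forces in N, time in s.
With the tool pointing down it reaches from about 400 to 875 mm from the base axis. Payload 4.4 kg.
Tool frame: the origin (TCP) lies at the very end of the fingers, on their centre line; the grasp point (between the pads) lies ctrl.grip_depth behind it (ctrl.grip_depth is the distance from the TCP to the grasp point, in mm); y points along the fingers, x is the direction in which the jaws open and shut, and the axes are right-handed (so a half turn about y gives the same grasp; the last joint's range is limited). The gripper opens to 85 mm and grips with 20 to 120 N. Pads are 22 mm wide; open, the fingers measure 114 mm over their backs; the gripper's body (76 mm by 85 mm) begins 54 mm behind the grasp point. The pads swing forward as they close: fully open they stand 13 mm farther back than shut.
Start: joints at [1.207, 0.628, 0.038, 1.517, -0.027, 0.996, -0.02], TCP at [190.749, -621.396, 231.313] pointing down, gripper open.
Joint ranges: [-3.06, 3.06], [-0.37, 2.12], [-1.25, 1.32], [0.18, 2.47], [-1.1, 4.24], [0.23, 1.98], [-2.94, 2.94]. Speed limits (rad/s): [2.57, 2.57, 3.14, 3.14, 3.14, 3.14, 3.14].

INTERFACE

Orientations are given as [roll, pitch, yaw] about the fixed x, y, z axes, in that order (R = Rz(yaw) Ry(pitch) Rx(roll)).
In Python, from cell import ctrl gives the robot as it stands.
- The arm moves only by the tool apply_moves, never from a script. Its argument "motion" is a list of rows, each a list of 5 numbers: the shift along the tool's x, y, z in cm, then the turn about the tool's y in rad, then the finger opening in cm, from 0 to 8.54. In form: [[tx, ty, tz, roll, hand], ...]. A call has 1 to 20 rows; each row is the pose to reach, as a shift and turn from the pose commanded when the call began, along the tool's axes at that moment; what a row does not reach only later rows make up. A row lasts 1/8 s, in which the tool goes at most 62.5 mm and 10.7 degrees, less where a joint would pass 70% of its speed; a pose out of reach is approached as far as the arm can. A call with a gripper value outside its range is refused whole. The fingers move at their own pace and stop on an object; the grip force is fixed at half the most. Time passes only in rows, so rows that repeat a pose let the fingers close. It gives the time, the measured TCP pose, the force and the opening at its end, in the units of the state.
- ctrl.read_state(): the state, without advancing time (a new reading comes with each control period).
- ctrl.get_image(name): name is "scene" or "top" or "wrist"; returns a dict with "image" (400x640x3 uint8, red, green, blue), "vfov" (degrees; the focal length in pixels is half the picture's height over the tangent of half this angle, whatever the lens; pixels are square), "cx", "cy" (the principal point, pixels), "extrinsics" (4x4, takes a point from world to camera coordinates); the wrist camera has in their place "tool_from_camera" (4x4, takes a point from camera to tool coordinates, whose origin is the TCP and whose axes are the tool frame's). Camera axes: x right, y up, looking along -z (the intrinsics and any distortion apply to the point x, -y, -z); pixel columns grow to the right and rows downward; lengths in mm; the calibration is good to about 2 mm. A picture is of the moment at which its call begins: read the wrist's pose just before it. There is no depth.
- ctrl.finish_job(): hands the job in, once; it reports no verdict.
Trained networks look in a picture, given as the dict that the camera call returned (one of the last four; its "shot" number tells which), for a name from the list of things; names that differ only in an ending like _2 or _b are one class to them, and where a whole thing is asked for, a point or a joint stands for the part that bears it (a point fixed in the world has none). Each returns a list of dicts, best first, with "confidence" (0 to 1); they miss things now and then, are a little off and sometimes report something else, mostly with a low value. They report only what shows in the picture. A call takes as long as a camera call.
- ctrl.search_frame(picture, query): "location" ([x, y, z] in mm, in world coordinates, good to about 4 mm: the middle of the surface that is visible of it).
- ctrl.mark_of(picture, query): "location" ([x, y, z] in mm, in world coordinates, good to about 4 mm: a listed point, or the origin of a listed thing).
The state is a dict: "clock": time; "qpos": joint angles; "qd": joint speeds; "tau": joint torques, N m; "eef_pos": TCP position; "tool_rot": TCP orientation; "force": force on the tool from outside, world axes, zero at the start; "torque": the same for the moment, N m; "width": finger opening in mm.
Only numpy, scipy, OpenCV 4.12 (cv2) and the standard library are available. Lean on these libraries where they do the work, as an engineer would, in place of code of your own. Each camera call takes 0.05 s, during which the arm holds its last target.

## Working session

There is one attempt and no reset: what is moved stays moved. The work goes in short steps, Python scripts to look and compute and a tool call to move; the robot and the scene stay as the last step left them, time stands still between calls to the robot, and variables do not carry over. Pictures are saved under pics/ and viewed, and the job is handed in when it is done.

Besides the shell and the picture viewer there is one more tool, called after "Request:" as name(argument=value, ...) on one line, values as JSON. apply_moves: Moves the arm, as the interface text tells. Its arguments: {"type":"object","properties":{"motion":{"type":"array","items":{"type":"array","items":{"type":"number"}}}},"required":["motion"]}

```bash
ls; mkdir -p pics; python3 - <<'E'
from cell import ctrl
import cv2
s=ctrl.read_state(); print(s, ctrl.grip_depth)
for n in ("scene","top","wrist"):
    p=ctrl.get_image(n); cv2.imwrite(f"pics/{n}0.png",p["image"][:,:,::-1])
    print(n,p["vfov"],p["cx"],p["cy"],[k for k in p]); print(p.get("extrinsics",p.get("tool_from_camera")))
    if n!="wrist":
        for q in ["spool_mid","spool_neck","spool_tab","winder","drive_plate","shoulder","pilot_tip","keeper_hinge","keeper_knob","jar","wood_spool","candle","phone","marker","jar_lid"]:
            r=ctrl.mark_of(p,q)
            print(q,[(x["location"],x["confidence"]) for x in r[:2]])
print(ctrl.read_state()["clock"])
E
```

```text
pics
{'clock': 0.0, 'qpos': array([ 1.20723711,  0.62933329,  0.03847046,  1.51835315, -0.02703462,
        0.99631906, -0.02000714]), 'qd': array([ 0.00025525,  0.00161093, -0.00120192, -0.00064802,  0.00143317,
        0.00073687,  0.00117754]), 'tau': array([-1.18608645e-03, -5.63425505e+01,  1.22598354e+00, -1.93452179e+01,
        1.11054140e-02,  1.03315906e-02,  6.67051523e-06]), 'eef_pos': array([ 190.53517938, -620.79550794,  230.4026788 ]), 'tool_rot': array([-1.57080827,  0.0018942 , -1.27308582]), 'force': array([-0.33309765, -0.00112888,  0.03029265]), 'torque': array([-0.00637056, -0.0514901 , -0.01079983]), 'width': 85.24001307743995} 18.700000000000003
scene 50.09739721021599 322.2844174121361 199.1396690499747 ['image', 'vfov', 'cx', 'cy', 'extrinsics', 'shot']
[[ 3.46356364e-01  9.38057689e-01 -9.22179279e-03 -1.52763576e+02]
 [-6.71756148e-01  2.54868343e-01  6.95547127e-01  2.99126304e+02]
 [ 6.54813673e-01 -2.34712378e-01  7.18421292e-01 -1.66521912e+03]
 [ 0.00000000e+00  0.00000000e+00  0.00000000e+00  1.00000000e+00]]
spool_mid [([528.9, -276.2, 33.9], 0.72)]

[... 1614 characters left out ...]
92.6, 7.0, 5.8], 0.56)]
wood_spool [([664.1, -176.3, 1.6], 0.86), ([518.4, -266.3, 23.5], 0.49)]
candle [([612.9, -341.0, -0.9], 0.72)]
phone [([444.3, 341.7, -0.1], 0.7)]
marker [([588.4, 53.9, 162.8], 0.53), ([430.7, -418.8, 0.1], 0.48)]
jar_lid [([565.6, -437.8, -3.3], 0.92), ([493.2, 8.3, 130.0], 0.46)]
wrist 69.34152391149901 322.735476294359 200.76803119917466 ['image', 'vfov', 'cx', 'cy', 'tool_from_camera', 'shot']
[[ 9.99999499e-01 -9.89042849e-04 -1.56155143e-04  9.70458162e-01]
 [ 1.16871803e-04  2.70179858e-01 -9.62809862e-01 -1.42847418e+02]
 [ 9.94450184e-04  9.62809361e-01  2.70179838e-01  6.81970109e+01]
 [ 0.00000000e+00  0.00000000e+00  0.00000000e+00  1.00000000e+00]]
1.65
```

View images.

View pics/scene0.png

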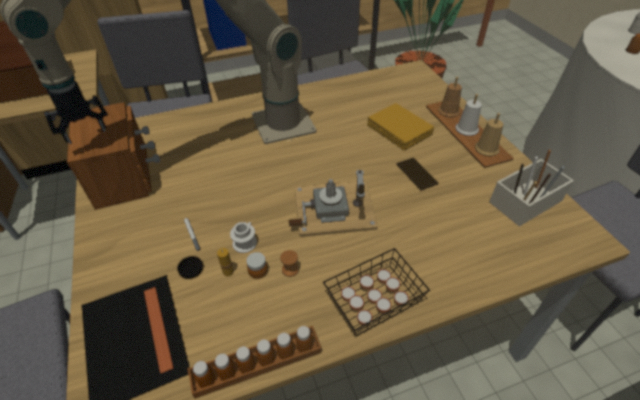

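View pics/top0.png

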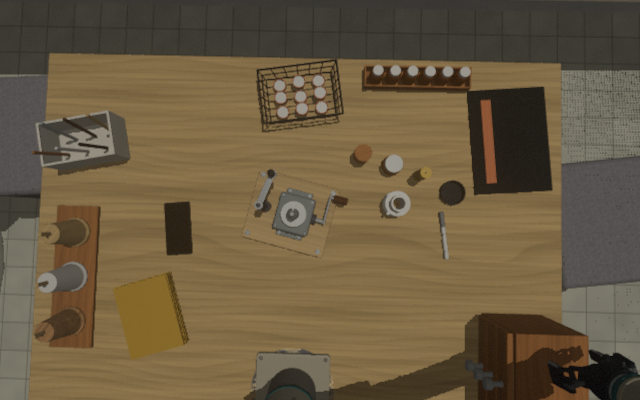

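View pics/wrist0.png

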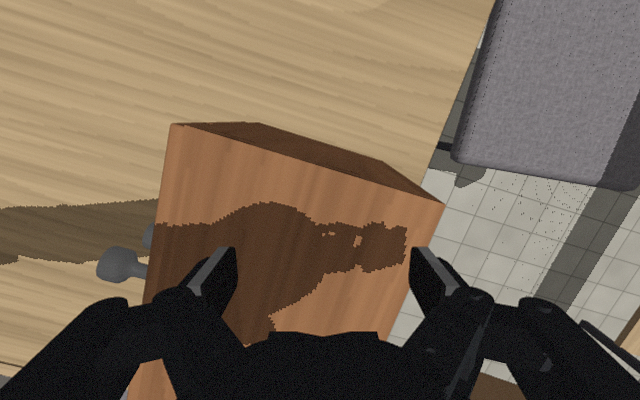

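```bash
cat > h.py <<'E'
from cell import ctrl
import numpy as np, cv2
from scipy.spatial.transform import Rotation as Ro
def pose():
    s=ctrl.read_state(); return s["eef_pos"], Ro.from_euler("xyz",s["tool_rot"]), s
def go(x,y,z,yaw=None):
    p,R,s=pose()
    d=R.inv().apply(np.array([x,y,z])-p)/10
    cy=s["tool_rot"][2]
    # turn about tool y (pointing down): +turn = -yaw
    t=0 if yaw is None else -((yaw-cy+np.pi)%(2*np.pi)-np.pi)
    print("shift cm",d.round(2),"turn",round(t,3),"now",p.round(1),s["tool_rot"].round(4),"q",s["qpos"].round(2),"F",s["force"].round(1),"w",round(s["width"],1),"t",s["clock"])
def wcam(p):
    """world pose of wrist cam: returns fn pix->ray and project"""
    pos,R,s=pose()
    T=np.eye(4);T[:3,:3]=R.as_matrix();T[:3,3]=pos
    return T@p["tool_from_camera"]
class Cam:
    def __init__(s,name):
        T=None
        if name=="wrist":
            pos,R,_=pose(); T=np.eye(4);T[:3,:3]=R.as_matrix();T[:3,3]=pos
        p=ctrl.get_image(name); s.p=p; s.im=p["image"][:,:,::-1].copy()
        s.C=T@p["tool_from_camera"] if name=="wrist" else np.linalg.inv(p["extrinsics"])
        s.f=200/np.tan(np.radians(p["vfov"]/2)); s.cx,s.cy=p["cx"],p["cy"]
    def proj(s,P):
        q=np.linalg.inv(s.C)@np.append(P,1); return np.array([s.cx+s.f*q[0]/-q[2], s.cy-s.f*q[1]/-q[2]])
    def at_z(s,u,v,z):
        d=s.C[:3,:3]@np.array([(u-s.cx)/s.f,-(v-s.cy)/s.f,-1]); o=s.C[:3,3]
        return o+d*(z-o[2])/d[2]
    def circle(s,c,r,z,col=(0,0,255),n=72):
        for a in np.linspace(0,2*np.pi,n,endpoint=False):
            u=s.proj([c[0]+r*np.cos(a),c[1]+r*np.sin(a),z]); cv2.circle(s.im,tuple(int(round(k)) for k in u),0,col,-1)
    def crop(s,name,u,v,w,h,k):
        u=int(u);v=int(v); c=s.im[max(0,v-h):v+h,max(0,u-w):u+w]; print("crop origin",max(0,u-w),max(0,v-h))
        cv2.imwrite(name,cv2.resize(c,None,fx=k,fy=k,interpolation=cv2.INTER_CUBIC))
E
python3 - <<'E'
from h import *
go(499,-335,150,-0.48)
E
```

```text
shift cm [-18.34   8.13  37.87] turn -0.793 now [ 190.8 -621.4  231.3] [-1.5708 -0.     -1.273 ] q [ 1.21  0.63  0.04  1.52 -0.03  1.   -0.02] F [-0.6  0.3 -0. ] w 85.3 t 1.65
```

Request:
apply_moves(motion=[[0,-4,2,0,8.5],[-2,-5,7,-0.1,8.5],[-4,-5,12,-0.25,8.5],[-7,-5,18,-0.4,8.5],[-10,-5,23,-0.55,8.5],[-13,-4,28,-0.7,8.5],[-15,0,33,-0.79,8.5],[-18.3,4,37.9,-0.79,8.5],[-18.3,8.1,37.9,-0.79,8.5],[-18.3,8.1,37.9,-0.79,8.5],[-18.3,8.1,37.9,-0.79,8.5]])

```text
clock: 3.02
eef_pos: [499.4, -337.1, 151.8]
tool_rot: [-1.572, -0.002, -0.485]
force: [-0.0, -0.6, 0.8]
width: 84.9
```

```bash
python3 - <<'E'
from h import *
go(499,-335,150,-0.48)
c=Cam("wrist"); cv2.imwrite("pics/w1.png",c.im)
print(c.proj([530,-275,70]))
for q in ["spool_neck","spool_mid","spool_tab"]:
    print(q,[(x["location"],x["confidence"]) for x in ctrl.mark_of(c.p,q)[:2]])
u=c.proj([530,-275,50]); c.crop("pics/w1c.png",*u,100,75,4)
E
```

```text
shift cm [-0.13  0.18  0.16] turn -0.005 now [ 499.4 -337.1  151.8] [-1.572  -0.0019 -0.4847] q [ 0.65  0.66 -0.17  1.73  0.15  0.76 -0.08] F [-0.  -0.6  0.8] w 84.9 t 3.025
[319.37389373 117.30230718]
spool_neck [([527.6, -272.6, 54.8], 0.82)]
spool_mid [([528.7, -277.1, 36.2], 0.62)]
spool_tab [([520.7, -268.8, 25.5], 0.82)]
crop origin 219 42
```

View pics/w1c.png

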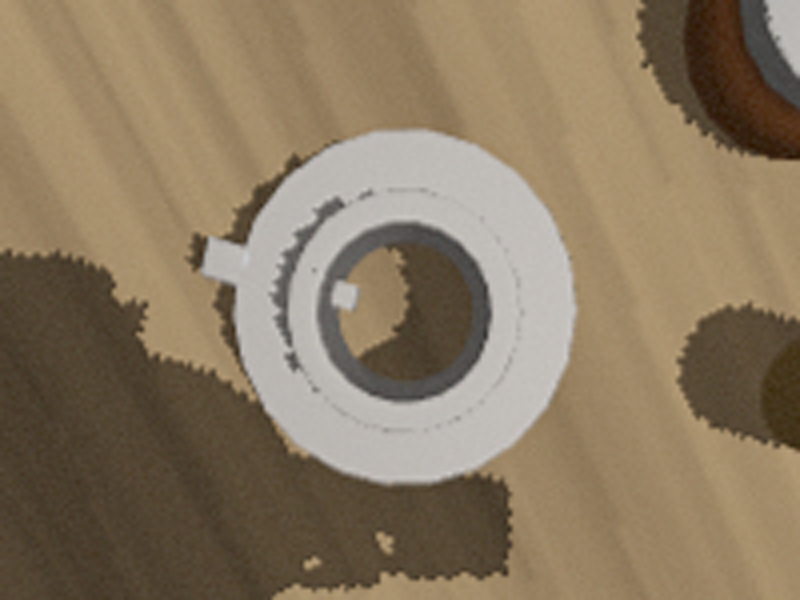

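```bash
python3 - <<'E'
from h import *
c=Cam("wrist")
f=lambda u,v,z: c.at_z(219+u/4-0.4,42+v/4-0.4,z)
C=f(406,306,50); N=f(225,258.5,50); print("flange c",C,"nib",N, np.linalg.norm(N-C))
print("edges",f(236,306,50),f(576,306,50),np.linalg.norm(f(236,306,50)-f(576,306,50)))
print("neck top",f(404,311,70), np.linalg.norm(f(287,311,70)-f(522,311,70)))
print("bore top",f(405,312,70))
print("angle",np.degrees(np.arctan2(*(N-C)[1::-1])))
T=f(346,296,36);print("tab",T)
C=f(405,306,50)
c.circle(C,35,50);c.circle(C,22,70,(255,0,0));c.circle(C,16.25,70,(0,255,0));c.crop("pics/w1d.png",319,117,100,75,4)
E
```

```text
flange c [ 530.56375537 -275.58047838   50.        ] nib [ 502.58876147 -250.47664996   50.        ] 37.58726492927817
edges [ 499.92294197 -259.47089533   50.        ] [ 561.23623203 -291.70670856   50.        ] 69.27096933047305
neck top [ 529.86330892 -276.32243567   70.        ] 44.02072375838237
bore top [ 529.94474616 -276.56901981   70.        ]
angle 138.09625366986185
tab [ 520.08283785 -267.67118591   36.        ]
crop origin 219 42
```

View pics/w1d.png

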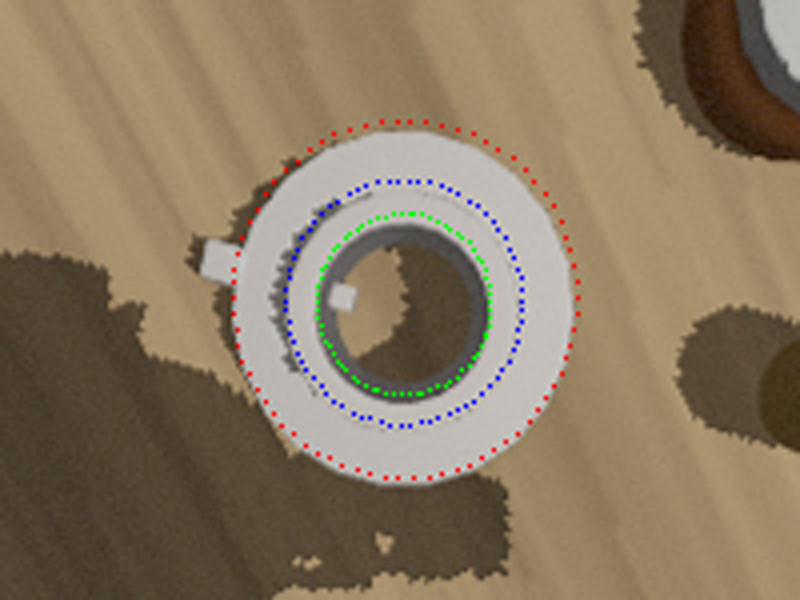

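```bash
python3 - <<'E'
from h import *
go(464,-54,175,-0.485)
E
```

```text
shift cm [-16.31  -2.36  23.35] turn 0.0 now [ 499.6 -336.7  152. ] [-1.5713 -0.0028 -0.4847] q [ 0.65  0.66 -0.17  1.73  0.15  0.76 -0.08] F [-0.4 -0.5 -0.2] w 84.9 t 3.275
```

Request:
apply_moves(motion=[[-2,-2.4,3,0,8.5],[-5,-2.4,8,0,8.5],[-9,-2.4,13,0,8.5],[-12,-2.4,18,0,8.5],[-16.3,-2.4,23.3,0,8.5],[-16.3,-2.4,23.3,0,8.5],[-16.3,-2.4,23.3,0,8.5]])

```text
clock: 4.15
eef_pos: [463.8, -53.6, 175.0]
tool_rot: [-1.571, -0.002, -0.483]
force: [0.1, -0.1, -0.3]
width: 84.5
```

```bash
python3 - <<'E'
from h import *
go(464,-54,175,-0.48)
c=Cam("wrist"); cv2.imwrite("pics/w2.png",c.im)
for q in ["pilot_tip","shoulder","drive_plate","keeper_knob","keeper_hinge"]:
    print(q,[(x["location"],x["confidence"]) for x in ctrl.mark_of(c.p,q)[:2]])
u=c.proj([494,7,108]);print(u); c.crop("pics/w2c.png",*u,80,60,5)
E
```

```text
shift cm [ 0.03  0.   -0.02] turn -0.003 now [463.8 -53.6 175. ] [-1.5707 -0.0018 -0.4826] q [ 0.17  0.46 -0.17  2.07  0.13  0.62 -0.56] F [ 0.1 -0.1 -0.3] w 84.5 t 4.15
pilot_tip [([488.5, 7.8, 124.2], 0.66)]
shoulder [([495.1, 5.6, 107.7], 0.57)]
drive_plate [([494.5, 9.5, 71.2], 0.68)]
keeper_knob []
keeper_hinge []
[319.89739786 119.47392548]
crop origin 239 59
```

View pics/w2c.png

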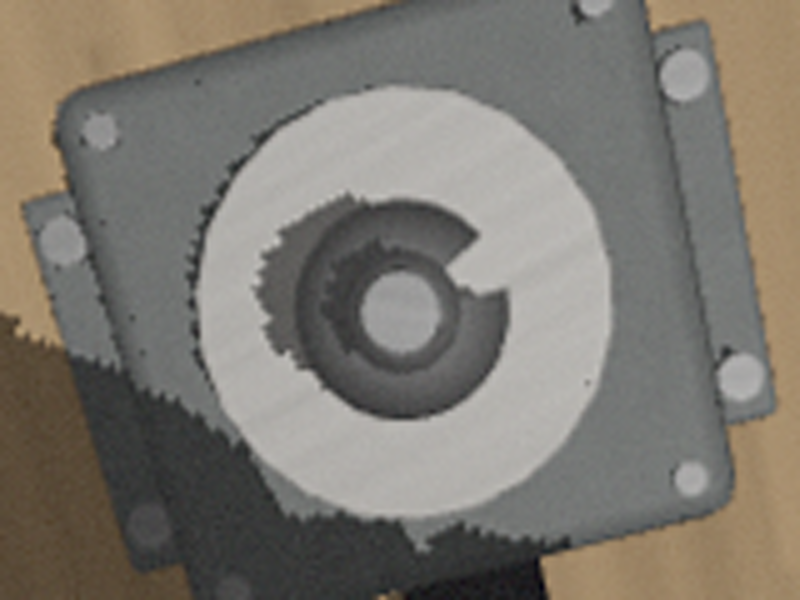

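View pics/w2.png

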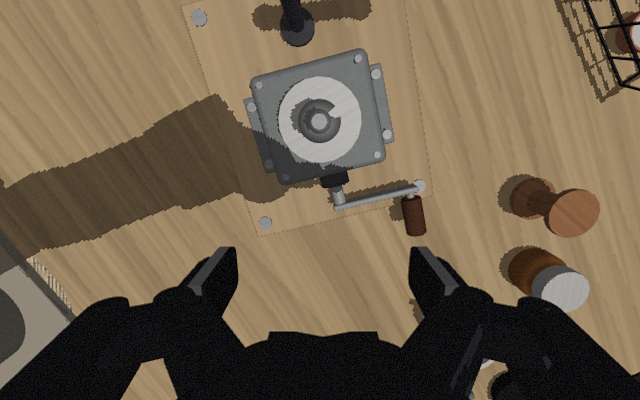

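```bash
python3 - <<'E'
from h import *
from scipy.optimize import least_squares
c=Cam("wrist")
o=np.array([239,59])
def imcenter(C,r,z):
    P=np.array([c.proj([C[0]+r*np.cos(a),C[1]+r*np.sin(a),z]) for a in np.linspace(0,6.283,720)])
    return np.array([P[:,0].min(),P[:,0].max(),P[:,1].min(),P[:,1].max()])
f=lambda u,v,z: c.at_z(239+(u-2)/5,59+(v-2)/5,z)
for n,z,r,(l,R,t,b) in [("plate",68,35,(198,612,86,518)),("shoulder",108,15,(297,509,199,420)),("pilot",128,5.8,(360,442,269,354))]:
    obs=np.array([239+(l-2)/5,239+(R-2)/5,59+(t-2)/5,59+(b-2)/5])
    s=least_squares(lambda x:imcenter(x[:2],x[2],z)-obs,[494,7,r]); print(n,s.x,s.fun)
    C=s.x[:2]
    if n=="shoulder":Cs=C
a,b=f(477,236,108)[:2],f(507,291,108)[:2]
print(a,b,np.linalg.norm(a-b),np.linalg.norm(a-Cs),np.linalg.norm(b-Cs))
m=(a+b)/2-Cs; print("key az",np.degrees(np.arctan2(m[1],m[0])))
E
```

```text
plate [492.70613526   5.36842609  34.43049357] [-0.10439446  0.10442854  0.09680318 -0.10461626]
shoulder [492.79130195   5.28261054  14.81019727] [-0.0513919   0.05140943  0.04857255 -0.05054221]
pilot [492.80119169   5.35948113   5.16687982] [ 0.00330272 -0.00330293 -0.00315953  0.00320835]
[506.50020823   9.40319927] [506.86947796   0.99813403] 8.413173112639578 14.31479524805808 14.715698374454483
key az -0.33792566672412905
```

```bash
python3 - <<'E'
from h import *
go(530,-276.2,130,np.pi/2)
E
```

```text
shift cm [ 16.24   4.43 -16.52] turn -2.056 now [463.3 -54.3 174.2] [-1.571e+00 -1.000e-04 -4.852e-01] q [ 0.18  0.46 -0.17  2.07  0.13  0.62 -0.56] F [ 1.   0.2 -0.6] w 85.0 t 4.5
```

Request:
apply_moves(motion=[[1,0,-1,-0.18,8.5],[3,0,-3,-0.36,8.5],[5,0,-5,-0.54,8.5],[7,0,-7,-0.72,8.5],[9,0,-9,-0.9,8.5],[11,0,-11,-1.08,8.5],[12.5,0,-12.5,-1.26,8.5],[14,0,-14,-1.44,8.5],[15,0,-15,-1.62,8.5],[16,1,-16,-1.8,8.5],[16.2,3,-16.5,-1.98,8.5],[16.2,4.4,-16.5,-2.056,8.5],[16.2,4.4,-16.5,-2.056,8.5],[16.2,4.4,-16.5,-2.056,8.5]])

```text
clock: 6.25
eef_pos: [530.4, -274.8, 130.8]
tool_rot: [-1.571, 0.0, 1.571]
force: [0.6, 0.3, 0.6]
width: 85.0
```

```bash
python3 - <<'E'
from h import *
c=Cam("wrist"); 
go(530,-276.2,130,np.pi/2)
c.circle((530,-276.2),35,50);c.circle((530,-276.2),22,70,(255,0,0));c.circle((530,-276.2),16.25,70,(0,255,0))
cv2.imwrite("pics/w3.png",c.im)
E
```

```text
shift cm [-0.14  0.1   0.05] turn 0.001 now [ 530.5 -274.8  131. ] [-1.5719e+00  5.0000e-04  1.5718e+00] q [ 0.85  0.77 -0.71  1.75  0.64  0.86  1.43] F [0.1 0.6 0.2] w 85.0 t 6.3
```

View pics/w3.png

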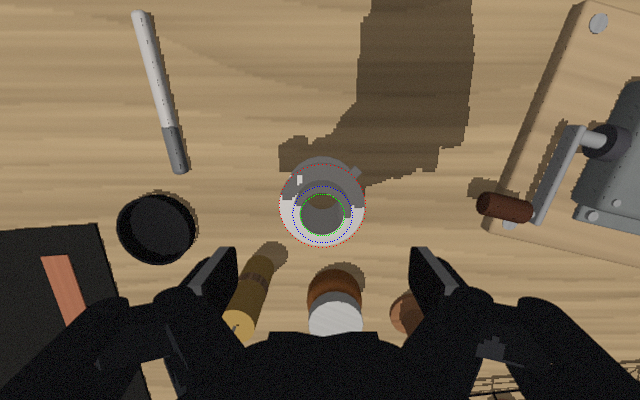

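```bash
python3 - <<'E'
from h import *
im=cv2.imread("pics/w3.png"); cv2.imwrite("pics/w3c.png",cv2.resize(im[140:260,240:400],None,fx=5,fy=5,interpolation=cv2.INTER_CUBIC))
E
```

```text
(no output)
```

View pics/w3c.png

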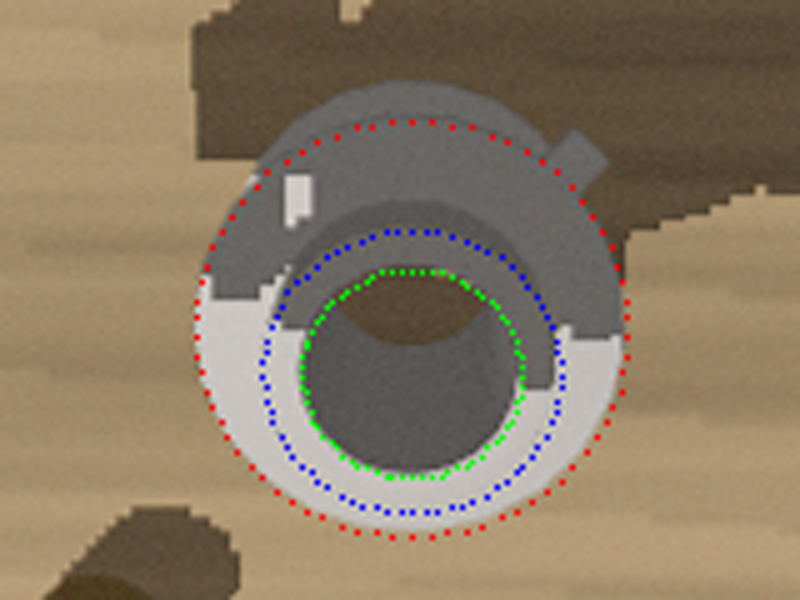

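```bash
python3 - <<'E'
from h import *
go(529.7,-276.4,54,np.pi/2)
print([a for a in dir(ctrl) if a[0]!='_'])
E
```

```text
shift cm [-0.16  7.7   0.09] turn 0.001 now [ 530.5 -274.8  131. ] [-1.5719e+00  5.0000e-04  1.5718e+00] q [ 0.85  0.77 -0.71  1.75  0.64  0.86  1.43] F [0.1 0.6 0.2] w 85.0 t 6.3
['MotionError', 'finish_job', 'get_image', 'grip_depth', 'mark_of', 'read_state', 'search_frame']
```

Request:
apply_moves(motion=[[-0.16,3,0.08,0,8.5],[-0.16,5.5,0.08,0,8.5],[-0.16,7,0.08,0,8.5],[-0.16,7.6,0.08,0,8.5],[-0.16,7.7,0.08,0,7],[-0.16,7.7,0.08,0,5.5]])

```text
clock: 7.05
eef_pos: [529.9, -276.3, 54.1]
tool_rot: [-1.572, 0.001, 1.573]
force: [-0.7, 0.5, -0.6]
width: 55.3
```

```bash
python3 - <<'E'
from h import *
go(529.7,-276.4,54,np.pi/2); print(ctrl.grip_depth)
c=Cam("wrist"); cv2.imwrite("pics/w4.png",c.im)
E
```

```text
shift cm [-0.01  0.01  0.02] turn 0.002 now [ 529.9 -276.3   54.1] [-1.5721e+00  5.0000e-04  1.5729e+00] q [ 0.81  0.87 -0.62  1.79  0.74  0.73  1.35] F [-0.7  0.5 -0.6] w 55.3 t 7.05
18.700000000000003
```

View pics/w4.png

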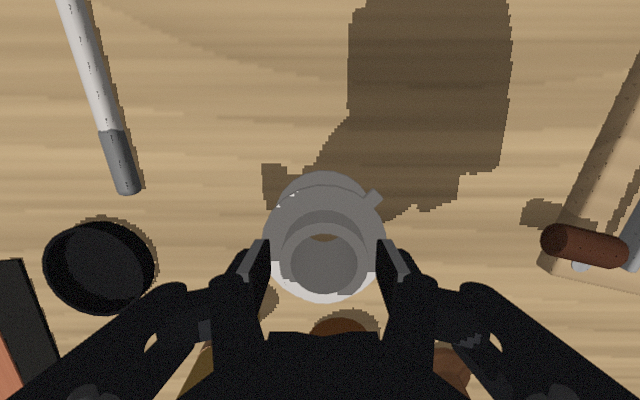

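```bash
python3 - <<'E'
from h import *
c=Cam("wrist"); p,R,_=pose()
for y in (-25,-20,-15,-10,-5,0,5):
    print(y,c.proj(p+R.apply([-27.6,y,11])).round(1),c.proj(p+R.apply([27.6,y,11])).round(1))
c.crop("pics/w4c.png",325,260,80,60,5)
E
```

```text
-25 [263.  253.3] [386.7 253.4]
-20 [265.2 248.5] [384.4 248.6]
-15 [267.2 244. ] [382.2 244.1]
-10 [269.  239.8] [380.2 239.9]
-5 [270.8 235.9] [378.4 236. ]
0 [272.4 232.3] [376.6 232.3]
5 [273.9 228.8] [375.  228.9]
crop origin 245 200
```

View pics/w4c.png

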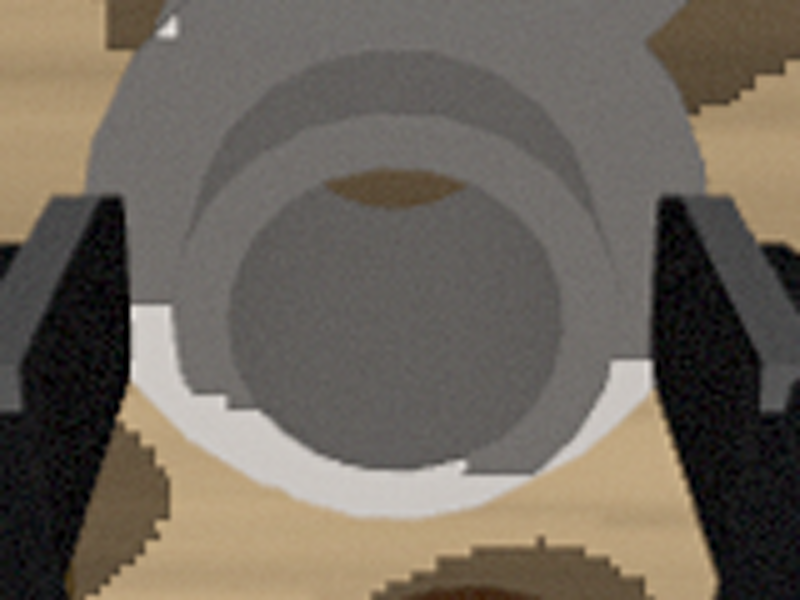

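Request:
apply_moves(motion=[[0,0.4,0,0,5.5],[0,0.8,0,0,5.5],[0,0.8,0,0,4.8],[0,0.8,0,0,4.4],[0,0.8,0,0,4.0],[0,0.8,0,0,4.0]])

```text
clock: 7.9
eef_pos: [531.1, -276.0, 48.3]
tool_rot: [-1.574, 0.002, 1.573]
force: [-3.3, 1.2, 21.0]
width: 42.6
```

```bash
python3 - <<'E'
from h import *
go(529.7,-276.4,54,np.pi/2)
c=Cam("wrist"); cv2.imwrite("pics/w5.png",c.im); c.crop("pics/w5c.png",325,260,80,60,5)
E
```

```text
shift cm [-0.04 -0.57  0.14] turn 0.002 now [ 531.1 -276.    48.3] [-1.5744  0.0017  1.5731] q [ 0.8   0.88 -0.62  1.79  0.75  0.71  1.34] F [-3.3  1.2 21. ] w 42.6 t 7.9
crop origin 245 200
```

View pics/w5c.png

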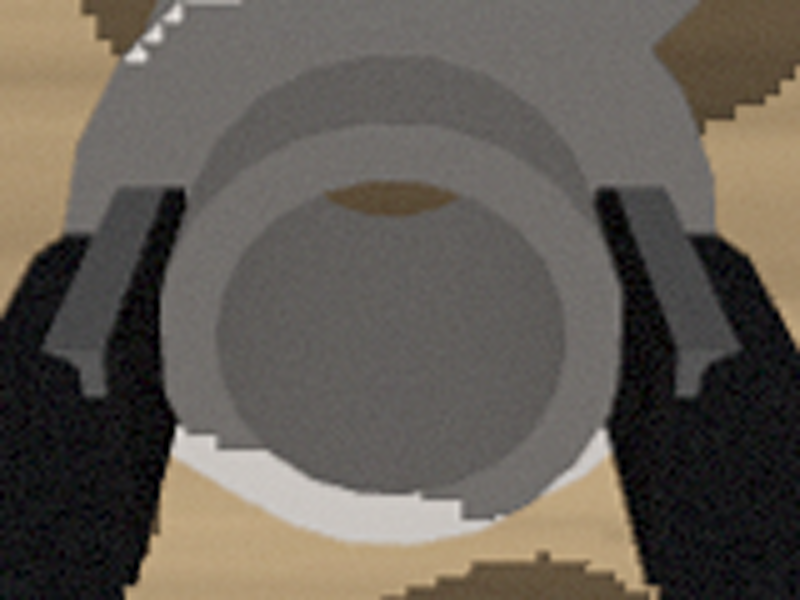

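Request:
apply_moves(motion=[[0,0.2,0,0,4.0],[0,-0.5,0,0,4.0],[0,-2,0,0,4.0],[0,-5,0,0,4.0],[0,-9,0,0,4.0],[0,-13,0,0,4.0],[0,-16,0,0,4.0],[0,-16,0,0,4.0],[0,-16,0,0,4.0]])

```text
clock: 9.07
eef_pos: [528.3, -276.2, 204.2]
tool_rot: [-1.569, -0.0, 1.573]
force: [-0.4, -0.2, -1.5]
width: 42.4
```

```bash
python3 - <<'E'
from h import *
c=Cam("wrist"); cv2.imwrite("pics/w6.png",c.im); c.crop("pics/w6c.png",325,245,80,75,5)
go(492.8,5.3,213,np.radians(90-138))
E
```

```text
crop origin 245 170
shift cm [28.15 -0.88  3.48] turn 2.411 now [ 528.1 -276.1  203.8] [-1.5682e+00 -9.0000e-04  1.5729e+00] q [ 0.9   0.69 -0.77  1.69  0.55  1.    1.5 ] F [ 0.1  0.1 -1.9] w 42.3 t 9.125
```

View pics/w6c.png

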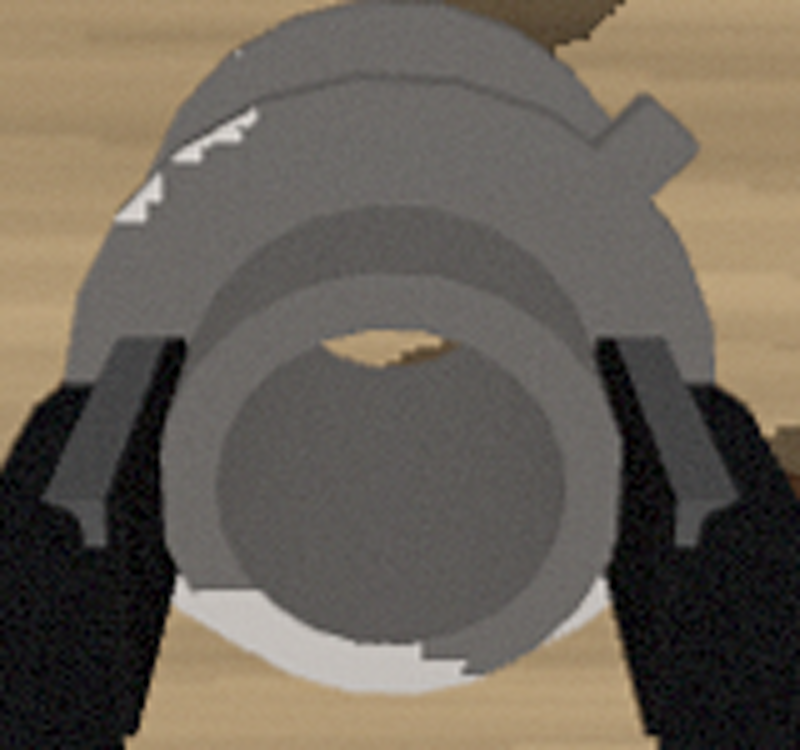

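```bash
cat > fit.py <<'E'
from h import *
from scipy.optimize import least_squares
def fit(c,o,k,obs,nib,free_h=True):
    """obs: list of (r,height above underside, dict(l,r,t,b)) crop px; returns dx,dz,h,tab angle in tool frame (deg, from +x toward +z)"""
    C=c.p["tool_from_camera"]; Ci=np.linalg.inv(C); th=np.linspace(0,6.2832,720)
    def pr(P):
        q=np.c_[P,np.ones(len(P))]@Ci.T; return np.c_[c.cx-c.f*q[:,0]/q[:,2], c.cy+c.f*q[:,1]/q[:,2]]
    def res(x):
        out=[]
        for r,H,d in obs:
            P=np.c_[x[0]+r*np.cos(th), 0*th+x[2]-H, x[1]+r*np.sin(th)]; q=pr(P)
            e=dict(l=q[:,0].min(),r=q[:,0].max(),t=q[:,1].min(),b=q[:,1].max())
            for kk,v in d.items(): out.append(e[kk]-(o[0 if kk in"lr" else 1]+(v-k/2+.5)/k))
        a=x[3]
        for rr,w,u,v in nib:
            P=np.array([[x[0]+rr*np.cos(a)-w*np.sin(a), x[2]-50, x[1]+rr*np.sin(a)+w*np.cos(a)]])
            q=pr(P)[0]; out+=[q[0]-(o[0]+(u-k/2+.5)/k), q[1]-(o[1]+(v-k/2+.5)/k)]
        return np.array(out)
    s=least_squares(res,[0,0,48,0.8]); print("dx,dz,h",s.x[:3].round(2),"ang",np.degrees(s.x[3]).round(2)); print(s.fun.round(1)); return s.x
E
python3 - <<'E'
from fit import *
c=Cam("wrist")
fit(c,(245,170),5,[(35,50,dict(t=74,b=692,l=67,r=716)),(22,70,dict(l=161,r=621,t=274)),(16.25,70,dict(l=217,r=566,t=328,b=643))],[(42,-4,700,147),(42,4,645,92)])
E
```

```text
dx,dz,h [-0.87  1.58 48.93] ang 47.42
[ 1.3 -1.9 -0.7  0.6 -1.   1.1 -0.5  0.2 -0.2  0.6  0.1  0.  -0.3 -0.1
  0.4]
```

```bash
python3 - <<'E'
import cv2
im=cv2.imread("pics/w6.png"); cv2.imwrite("pics/w6d.png",cv2.resize(im[150:320,245:405],None,fx=4.5,fy=4.5,interpolation=cv2.INTER_CUBIC)[:600])
E
cat > fit2.py <<'E'
from h import *
from scipy.optimize import least_squares
def fit(p,cxy,f,o,k,obs,nib):
    C=p; Ci=np.linalg.inv(C); th=np.linspace(0,6.2832,720)
    def pr(P):
        q=np.c_[P,np.ones(len(P))]@Ci.T; return np.c_[cxy[0]-f*q[:,0]/q[:,2], cxy[1]+f*q[:,1]/q[:,2]]
    def res(x):
        R=Ro.from_euler("xz",[x[4],x[5]])
        base=np.array([x[0],x[2]-60,x[1]])
        T=lambda P: base+R.apply(P)
        out=[]
        for r,H,d in obs:
            q=pr(T(np.c_[r*np.cos(th), 0*th+60-H, r*np.sin(th)]))
            e=dict(l=q[:,0].min(),r=q[:,0].max(),t=q[:,1].min(),b=q[:,1].max())
            for kk,v in d.items(): out.append(e[kk]-(o[0 if kk in"lr" else 1]+(v-k/2+.5)/k))
        a=x[3]
        for rr,w,u,v in nib:
            q=pr(T(np.array([[rr*np.cos(a)-w*np.sin(a),10,rr*np.sin(a)+w*np.cos(a)]])))[0]; out+=[q[0]-(o[0]+(u-k/2+.5)/k), q[1]-(o[1]+(v-k/2+.5)/k)]
        return np.array(out)
    s=least_squares(res,[0,0,48,0.8,0,0]); print("neck dx,dz; h",s.x[:3].round(2),"ang,tiltx,tiltz deg",np.degrees(s.x[3:]).round(2)); print(s.fun.round(1)); return s.x
E
python3 - <<'E'
from fit2 import *
c=Cam("wrist")
fit(c.p["tool_from_camera"],(c.cx,c.cy),c.f,(245,170),5,[(35,5,dict(t=0)),(35,50,dict(t=74,b=692,l=67,r=716)),(22,70,dict(l=161,r=621,t=274)),(16.25,70,dict(l=217,r=566,t=328,b=643))],[(42,-4,700,147),(42,4,645,92)])
E
```

```text
neck dx,dz; h [-0.88  1.69 48.8 ] ang,tiltx,tiltz deg [47.37 -0.21 -0.06]
[ 1.   1.1 -1.7 -0.8  0.7 -1.   1.1 -0.8  0.1 -0.2  0.4  0.1  0.1 -0.3
  0.   0.3]
```

View pics/w6d.png

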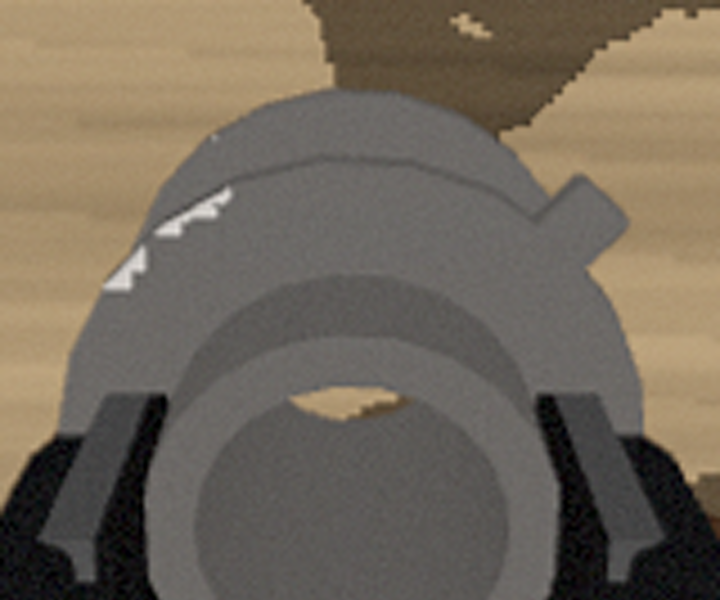

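```bash
python3 - <<'E'
from h import *
go(492.2,3.5,213,-0.8325)
E
```

```text
shift cm [27.96 -0.88  3.56] turn 2.406 now [ 528.4 -276.   203.8] [-1.5683e+00 -1.2000e-03  1.5731e+00] q [ 0.9   0.69 -0.77  1.69  0.55  1.    1.5 ] F [-0.4 -0.1 -1.1] w 42.4 t 9.225
```

Request:
apply_moves(motion=[[0.5,-1,0,0.15,4.0],[2,-1,0.2,0.32,4.0],[4,-1,0.5,0.5,4.0],[6,-1,0.8,0.68,4.0],[8.5,-1,1.1,0.86,4.0],[11,-1,1.4,1.04,4.0],[13.5,-1,1.7,1.22,4.0],[16,-1,2,1.4,4.0],[18.5,-1,2.3,1.58,4.0],[21,-1,2.6,1.76,4.0],[23.5,-1,2.9,1.94,4.0],[25.5,-1,3.2,2.12,4.0],[27,-1,3.4,2.28,4.0],[28,-1,3.56,2.38,4.0],[28,-1,3.56,2.406,4.0],[28,-1,3.56,2.406,4.0],[28,-1,3.56,2.406,4.0]])

```text
clock: 11.35
eef_pos: [493.0, 3.1, 215.1]
tool_rot: [-1.571, 0.0, -0.833]
force: [0.4, -0.3, -1.8]
width: 42.7
```

```bash
python3 - <<'E'
from h import *
go(492.2,3.5,213,-0.8325)
c=Cam("wrist"); cv2.imwrite("pics/w7.png",c.im)
go(492.2,3.5,213,-0.8325)
c=Cam("scene"); c.crop("pics/s7.png",330,190,80,60,5)
E
```

```text
shift cm [-0.09  0.21 -0.03] turn -0.001 now [493.    3.1 215.1] [-1.5712e+00  1.0000e-04 -8.3310e-01] q [ 0.04  0.43 -0.15  1.96  0.09  0.76 -0.99] F [ 0.4 -0.3 -1.8] w 42.7 t 11.35
shift cm [-0.09  0.22 -0.04] turn -0.001 now [493.1   3.1 215.2] [-1.5711e+00  1.0000e-04 -8.3330e-01] q [ 0.04  0.43 -0.15  1.96  0.09  0.76 -0.99] F [ 0.2  0.5 -1.2] w 42.6 t 11.4
crop origin 250 130
```

View pics/w7.png

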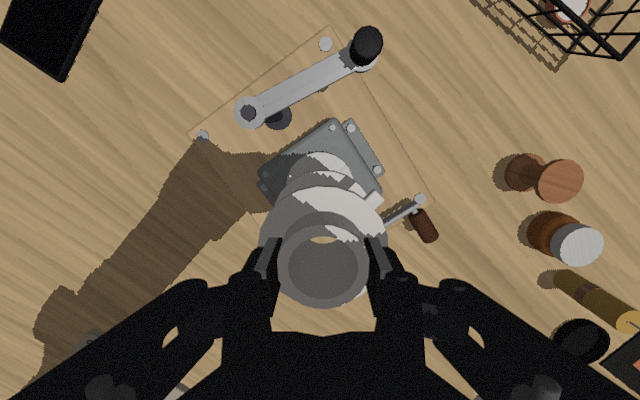

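View pics/s7.png

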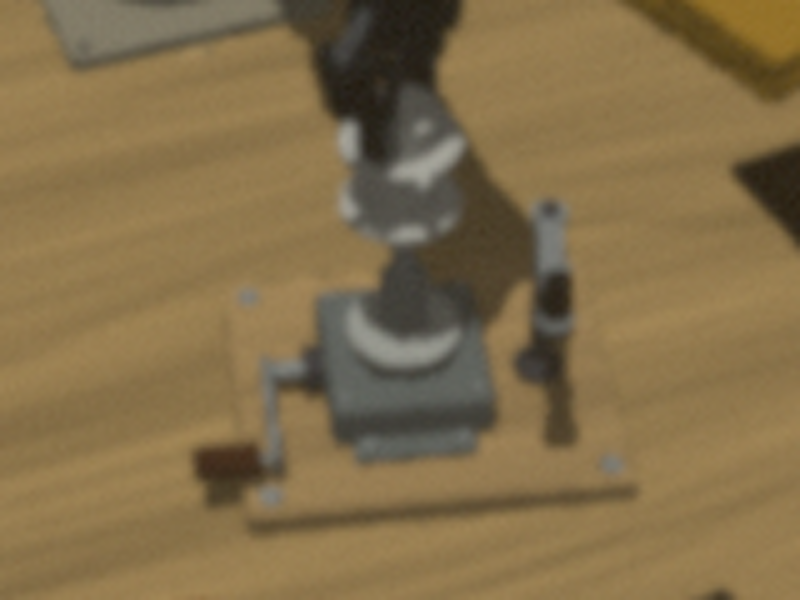

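Request:
apply_moves(motion=[[-0.05,1,0,0,4.0],[-0.09,2.5,-0.03,0,4.0],[-0.09,4,-0.03,0,4.0],[-0.09,4.8,-0.03,0,4.0],[-0.09,5.2,-0.03,0,4.0],[-0.09,5.2,-0.03,0,4.0],[-0.09,5.2,-0.03,0,4.0]])

```text
clock: 12.32
eef_pos: [492.6, 4.3, 163.7]
tool_rot: [-1.57, -0.001, -0.833]
force: [-0.7, -0.3, -1.6]
width: 42.3
```

```bash
python3 - <<'E'
from h import *
go(492.2,3.5,130,-0.8325)
c=Cam("wrist"); go(492.2,3.5,130,-0.8325); c.crop("pics/w8.png",322,200,80,60,5)
E
```

```text
shift cm [ 0.03  3.37 -0.08] turn -0.001 now [492.6   4.3 163.7] [-1.570e+00 -6.000e-04 -8.331e-01] q [ 0.03  0.51 -0.13  2.02  0.11  0.62 -1.01] F [-0.7 -0.3 -1.6] w 42.3 t 12.325
shift cm [ 0.03  3.37 -0.08] turn -0.0 now [492.6   4.2 163.7] [-1.5701e+00 -6.0000e-04 -8.3300e-01] q [ 0.03  0.51 -0.13  2.02  0.11  0.62 -1.01] F [ 0.7 -0.3 -1.5] w 42.3 t 12.375
crop origin 242 140
```

View pics/w8.png

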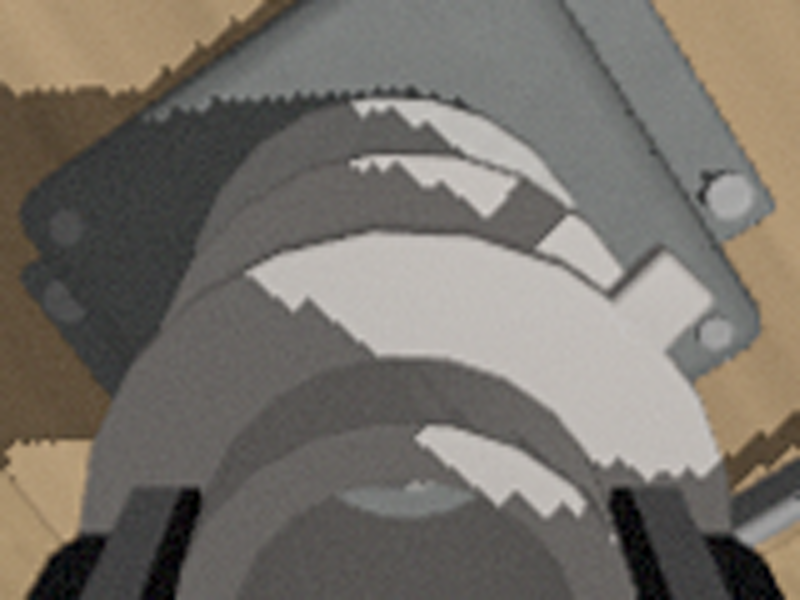

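Request:
apply_moves(motion=[[0.03,0.4,-0.08,0,4.0],[0.03,0.8,-0.08,0,4.0],[0.03,1.0,-0.08,0,4.0],[0.03,1.1,-0.08,0,4.0],[0.03,1.1,-0.08,0,4.0]])

```text
clock: 13.0
eef_pos: [491.8, 3.6, 152.3]
tool_rot: [-1.571, 0.0, -0.833]
force: [-0.2, 0.7, -0.3]
width: 42.5
```

```bash
python3 - <<'E'
from h import *
go(492.2,3.5,130,-0.8325)
E
```

```text
shift cm [0.03 2.23 0.02] turn -0.0 now [491.8   3.6 152.3] [-1.5708e+00  1.0000e-04 -8.3290e-01] q [ 0.03  0.53 -0.13  2.03  0.11  0.59 -1.01] F [-0.2  0.7 -0.3] w 42.5 t 13.0
```

Request:
apply_moves(motion=[[0.03,0.2,0.02,0,4.0],[0.03,0.4,0.02,0,4.0],[0.03,0.4,0.02,0,4.0]])

```text
clock: 13.38
eef_pos: [492.1, 4.4, 148.4]
tool_rot: [-1.57, 0.001, -0.832]
force: [-1.6, 3.5, 1.2]
width: 42.4
```

Request:
apply_moves(motion=[[0,0.2,0,0,4.0],[0,0.4,0,0,4.0],[0,0.6,0,0,4.0],[0,0.6,0,0,4.0]])

```text
clock: 13.88
eef_pos: [492.0, 4.4, 142.0]
tool_rot: [-1.57, 0.001, -0.832]
force: [-1.1, 5.1, -0.2]
width: 42.8
```

Request:
apply_moves(motion=[[-0.04,0.2,0.03,0,4.0],[-0.05,0.4,0.04,0,4.0],[-0.05,0.6,0.04,0,4.0],[-0.05,0.8,0.04,0,4.0],[-0.05,0.8,0.04,0,4.0]])

```text
clock: 14.5
eef_pos: [492.0, 4.5, 134.0]
tool_rot: [-1.571, 0.001, -0.833]
force: [-0.8, 5.5, -1.0]
width: 42.8
```

Request:
apply_moves(motion=[[-0.04,0,0.04,0,4.0],[-0.07,0.1,0.07,0,4.0],[-0.07,0.2,0.07,0,4.0],[-0.07,0.3,0.07,0,4.0],[-0.07,0.4,0.07,0,4.0],[-0.07,0.5,0.07,0,4.0]])

```text
clock: 15.25
eef_pos: [492.3, 4.8, 129.3]
tool_rot: [-1.571, -0.0, -0.833]
force: [0.1, 3.0, -0.1]
width: 42.6
```

Request:
apply_moves(motion=[[-0.02,0.15,0.02,0,4.0],[-0.03,0.3,0.03,0,4.0],[-0.03,0.45,0.03,0,4.0],[-0.03,0.5,0.03,0,4.0]])

```text
clock: 15.75
eef_pos: [492.4, 5.0, 124.2]
tool_rot: [-1.571, -0.0, -0.833]
force: [-0.4, 0.6, 0.2]
width: 42.2
```

Tab is in the keyway (underside ≈ 75 mm, no load). Continue to the plate.

Request:
apply_moves(motion=[[0,0.15,0,0,4.0],[0,0.3,0,0,4.0],[0,0.45,0,0,4.0],[0,0.55,0,0,4.0],[0,0.55,0,0,4.0]])

```text
clock: 16.38
eef_pos: [492.2, 5.4, 118.8]
tool_rot: [-1.571, 0.0, -0.833]
force: [-0.2, 0.8, -1.4]
width: 42.6
```

Request:
apply_moves(motion=[[0,0.1,0,0,4.0],[0,0.2,0,0,4.0],[0,0.25,0,0,4.0],[0,0.25,0,0,4.0]])

```text
clock: 16.88
eef_pos: [492.3, 5.5, 116.4]
tool_rot: [-1.571, -0.0, -0.833]
force: [-0.4, 0.7, -0.2]
width: 42.3
```

Request:
apply_moves(motion=[[0,0.1,0,0,4.0],[0,0.15,0,0,4.0],[0,0.15,0,0,4.0]])

```text
clock: 17.25
eef_pos: [492.4, 5.5, 116.3]
tool_rot: [-1.57, -0.001, -0.833]
force: [-3.5, -0.2, 15.1]
width: 42.8
```

```bash
python3 - <<'E'
from h import *
c=Cam("wrist"); c.crop("pics/w9.png",322,220,80,60,5)
go(492.2,3.5,116,-0.8325)
E
```

```text
crop origin 242 160
shift cm [ 0.14  0.03 -0.15] turn -0.001 now [492.4   5.5 116.3] [-1.5702e+00 -7.0000e-04 -8.3310e-01] q [ 0.01  0.59 -0.11  2.06  0.13  0.5  -1.03] F [-3.2 -0.2 15.9] w 42.8 t 17.3
```

View pics/w9.png

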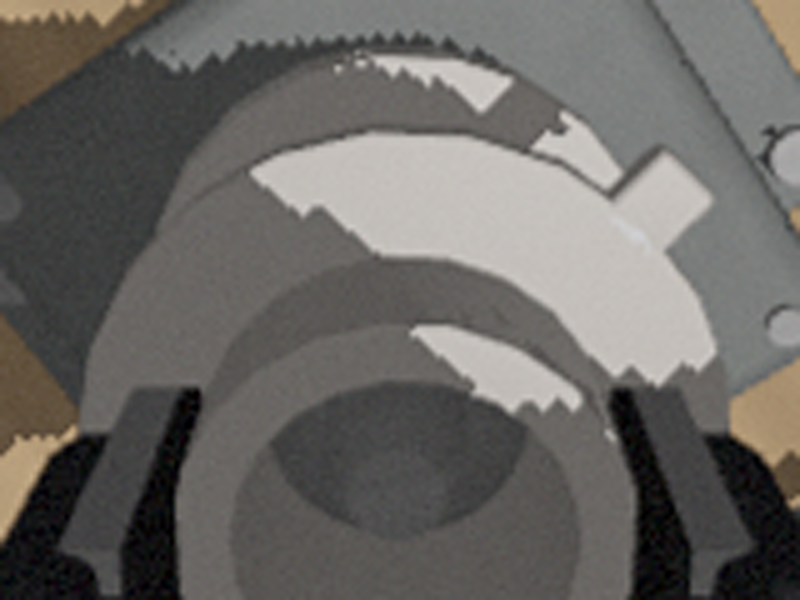

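Request:
apply_moves(motion=[[0,-0.12,0,0,4.0],[0,-0.12,0,0,4.8],[0,-0.12,0,0,6],[0,-0.12,0,0,7],[0,-0.12,0,0,7],[0,-1.5,0,0,7],[0,-4,0,0,7],[0,-7,0,0,7],[0,-10,0,0,7],[0,-10,0,0,7],[0,-10,0,0,7]])

```text
clock: 18.68
eef_pos: [491.9, 5.3, 214.9]
tool_rot: [-1.571, -0.0, -0.833]
force: [-0.2, -0.0, -0.1]
width: 70.0
```

```bash
python3 - <<'E'
from h import *
c=Cam("wrist"); cv2.imwrite("pics/w10.png",c.im)
go(492.2,3.5,116,-0.8325)
for n in ("wrist","scene","top"):
    c=Cam(n)
    for q in ("keeper_knob","keeper_hinge","spool_mid","spool_neck"):
        print(n,q,[(x["location"],x["confidence"]) for x in ctrl.mark_of(c.p,q)[:2]])
    if n=="scene": c.crop("pics/s10.png",330,190,80,60,5)
E
```

```text
shift cm [ 0.18  9.84 -0.07] turn -0.0 now [491.6   5.3 214.4] [-1.5718e+00  7.0000e-04 -8.3300e-01] q [ 0.04  0.43 -0.15  1.97  0.09  0.75 -0.99] F [ 0.1 -1.3  0.1] w 70.0 t 18.725
wrist keeper_knob [([593.0, 64.5, 170.8], 0.69)]
wrist keeper_hinge [([515.6, 92.1, 169.9], 0.76)]
wrist spool_mid [([491.9, 7.7, 103.6], 0.91)]
wrist spool_neck [([493.9, 9.9, 126.8], 0.89)]
scene keeper_knob [([585.3, 59.8, 166.3], 0.66)]
scene keeper_hinge [([516.7, 88.0, 165.9], 0.8)]
scene spool_mid [([494.6, 3.4, 101.8], 0.64)]
scene spool_neck [([495.8, 9.7, 126.5], 0.57), ([490.9, 7.7, 65.8], 0.34)]
crop origin 250 130
top keeper_knob [([590.2, 57.5, 165.2], 0.6), ([433.2, -414.5, 0.1], 0.59)]
top keeper_hinge [([491.5, 7.0, 103.2], 0.17)]
top spool_mid [([493.5, 10.2, 104.8], 0.47), ([589.4, 56.1, 165.8], 0.35)]
top spool_neck [([443.8, 343.3, 2.8], 0.62), ([489.2, 9.6, 127.0], 0.42)]
```

View pics/w10.png

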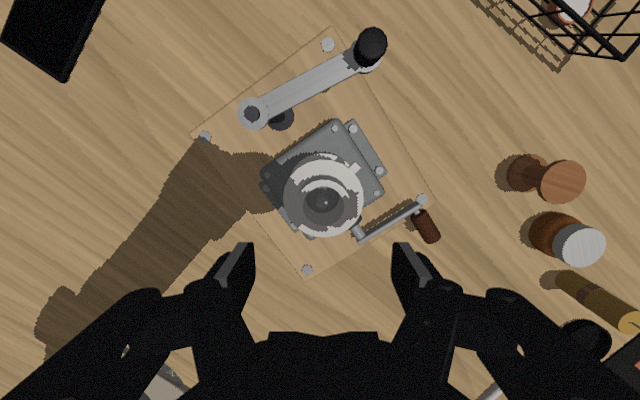

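View pics/s10.png

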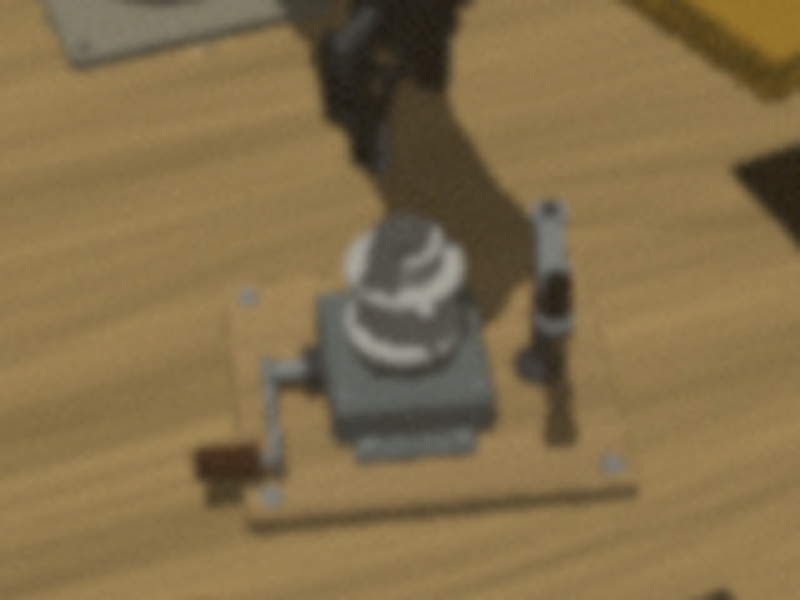

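```bash
python3 - <<'E'
from h import *
c=Cam("wrist"); c.crop("pics/w11.png",320,75,90,65,4.4)
E
```

```text
crop origin 230 10
```

View pics/w11.png

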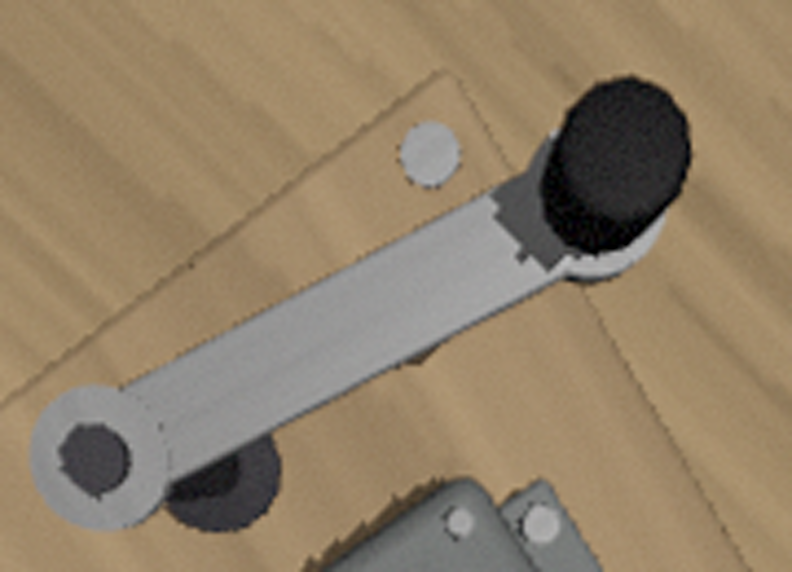

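```bash
python3 - <<'E'
from h import *
c=Cam("wrist")
f=lambda u,v,z: c.at_z(230+(u-1.7)/4.4,10+(v-1.7)/4.4,z)[:2]
K=f(628,145,177);H=f(100,457,149);S=np.array([492.8,5.3])
print(K,H,np.linalg.norm(K-H),np.linalg.norm(H-S))
print(np.linalg.norm(f(690,150,177)-f(557,140,177)))
a=np.degrees(np.arctan2(*(K-H)[::-1])); b=np.degrees(np.arctan2(*(S-H)[::-1])); print(a,b,a-b)
# tangential direction for swing-in (clockwise): az a-90 ; jaw x along tangent
print("yaw for jaw tangential",np.radians(a-90))
go(*K,230,np.radians(a-90))
E
```

```text
[592.58180778  57.97608524] [513.18703718  89.21369803] 85.31891965218229 86.35473352896607
17.1012071744893
-21.476994703507117 -103.65557472137664 82.17858001786952
yaw for jaw tangential -1.945640597804479
shift cm [ 2.86 -1.51 10.96] turn 1.113 now [492.2   5.4 214.9] [-1.5707e+00 -1.0000e-04 -8.3300e-01] q [ 0.04  0.43 -0.15  1.96  0.09  0.75 -0.99] F [ 0.4 -0.5 -0.1] w 70.2 t 19.575
```

Request:
apply_moves(motion=[[0.3,0,1,-0.18,6],[0.5,0,2,-0.36,6],[0.8,0,3,-0.54,6],[1.1,0,4,-0.72,6],[1.4,0,5,-0.9,6],[1.7,0,6.5,-1.08,6],[2.0,0,8,-1.26,6],[2.3,0,9,-1.44,5],[2.6,0,10,-1.62,5],[2.8,0,11,-1.8,5],[2.86,0,11,-1.97,5],[2.86,0,11,-2.03,5],[2.86,0,11,-2.03,5],[2.86,0,11,-2.03,5]])

```text
clock: 21.32
eef_pos: [592.8, 58.1, 214.8]
tool_rot: [-1.571, 0.0, 1.196]
force: [-0.1, 0.2, 1.0]
width: 50.0
```

```bash
python3 - <<'E'
from h import *
c=Cam("wrist"); 
c.circle((592.5,58.2),9,177); cv2.imwrite("pics/w12.png",c.im)
go(592.5,58.2,153,1.196)
E
```

```text
shift cm [-0.01  6.18  0.04] turn 0.0 now [592.9  58.2 214.8] [-1.5709e+00  2.0000e-04  1.1961e+00] q [ 0.28  0.65 -0.69  1.68  0.48  0.99  0.61] F [ 0.3  0.3 -0.7] w 49.9 t 21.375
```

View pics/w12.png

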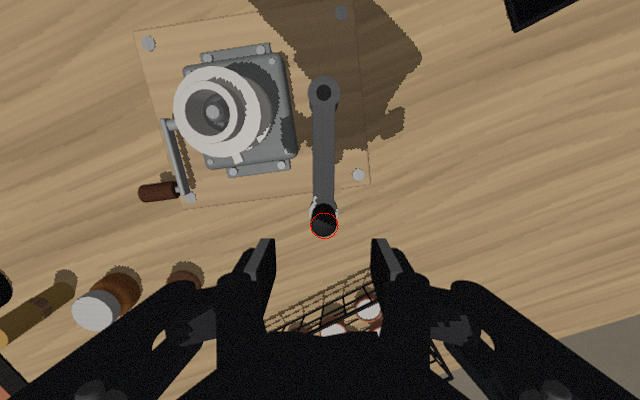

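Request:
apply_moves(motion=[[0,2,0.04,0,5],[0,4,0.04,0,5],[0,5.5,0.04,0,5],[0,6,0.04,0,4],[0,6,0.04,0,3],[0,6,0.04,0,2.4],[0,6,0.04,0,2.2],[0,6,0.04,0,2.2]])

```text
clock: 22.38
eef_pos: [592.7, 58.4, 155.2]
tool_rot: [-1.571, -0.0, 1.197]
force: [0.2, 0.7, 0.4]
width: 21.8
```

```bash
python3 - <<'E'
from h import *
c=Cam("wrist"); cv2.imwrite("pics/w13.png",c.im)
go(592.5,58.2,154,1.196)
p,R,s=pose(); H=np.array([513.3,89.1])
for th in range(82,-8,-9):
    a=np.radians(-103.66+th); k=H+85.2*np.array([np.cos(a),np.sin(a)])
    d=R.inv().apply(np.array([*k,p[2]])-p)/10; print(th,d.round(2),"turn",round(np.radians(81.6-th),2))
E
```

```text
shift cm [-0.02  0.11  0.01] turn 0.001 now [592.6  58.4 155.1] [-1.5713e+00 -2.0000e-04  1.1969e+00] q [ 0.25  0.72 -0.64  1.74  0.54  0.87  0.56] F [ 0.6 -0.9  0.4] w 22.3 t 22.425
82 [-0.07 -0.   -0.01] turn -0.01
73 [-1.41 -0.    0.1 ] turn 0.15
64 [-2.7  -0.    0.42] turn 0.31
55 [-3.94 -0.    0.93] turn 0.46
46 [-5.07 -0.    1.64] turn 0.62
37 [-6.09 -0.    2.51] turn 0.78
28 [-6.95 -0.    3.53] turn 0.94
19 [-7.65 -0.    4.67] turn 1.09
10 [-8.15 -0.    5.91] turn 1.25
1 [-8.46 -0.01  7.21] turn 1.41
```

View pics/w13.png

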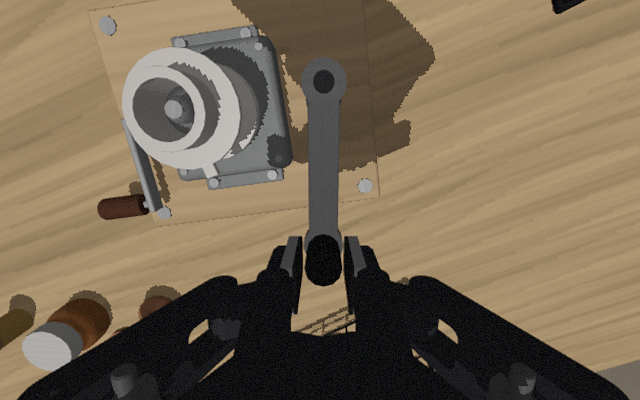

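Request:
apply_moves(motion=[[-0.7,0,0.03,0.07,2.2],[-1.4,0,0.1,0.15,2.2],[-2.1,0,0.25,0.23,2.2],[-2.7,0,0.42,0.31,2.2],[-3.3,0,0.66,0.39,2.2],[-3.94,0,0.93,0.46,2.2],[-4.5,0,1.27,0.54,2.2],[-5.07,0,1.64,0.62,2.2],[-5.6,0,2.05,0.7,2.2],[-6.09,0,2.51,0.78,2.2],[-6.5,0,3.0,0.86,2.2],[-6.95,0,3.53,0.94,2.2],[-7.3,0,4.1,1.01,2.2],[-7.65,0,4.67,1.09,2.2],[-7.9,0,5.3,1.17,2.2],[-8.15,0,5.91,1.25,2.2],[-8.3,0,6.5,1.33,2.2],[-8.3,0,6.5,1.33,2.2]])

```text
clock: 24.68
eef_pos: [501.5, 5.0, 155.1]
tool_rot: [-1.571, -0.0, -0.132]
force: [0.9, 0.3, -0.0]
width: 21.7
```

```bash
python3 - <<'E'
from h import *
c=Cam("wrist"); cv2.imwrite("pics/w14.png",c.im)
H=np.array([513.3,89.1])
for th in (0,-3):
    a=np.radians(-103.66+th); k=H+85.2*np.array([np.cos(a),np.sin(a)]); print(k)
    go(*k,155,np.radians(-13.66+th))
E
```

```text
[493.17918341   6.30994782]
shift cm [-0.87  0.    0.02] turn 0.107 now [501.8   5.  155. ] [-1.5708e+00 -4.0000e-04 -1.3120e-01] q [ 0.13  0.54 -0.28  2.    0.25  0.63 -0.45] F [ 0.2  0.  -0.4] w 22.1 t 24.725
[488.87386174   7.47645089]
shift cm [-1.32  0.    0.08] turn 0.16 now [501.8   5.  155. ] [-1.5708e+00 -4.0000e-04 -1.3120e-01] q [ 0.13  0.54 -0.28  2.    0.25  0.63 -0.45] F [ 0.2  0.  -0.4] w 22.1 t 24.725
```

View pics/w14.png

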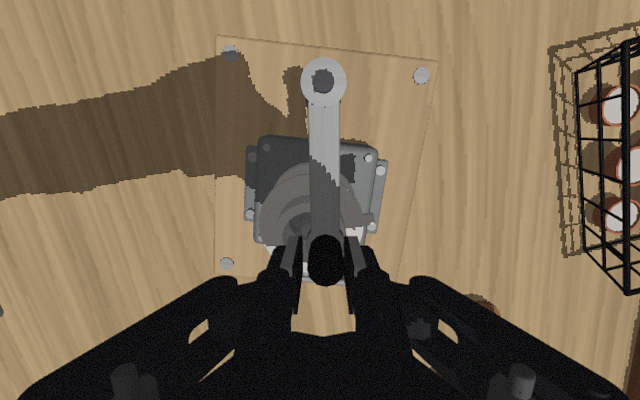

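Request:
apply_moves(motion=[[-0.4,0,0,0.05,2.2],[-0.8,0,0.02,0.1,2.2],[-1.0,0,0.03,0.12,2.2],[-1.15,0,0.04,0.14,2.2],[-1.15,0,0.04,0.14,2.2]])

```text
clock: 25.35
eef_pos: [490.8, 6.9, 154.9]
tool_rot: [-1.57, -0.001, -0.272]
force: [1.0, 0.8, -0.5]
width: 22.0
```

Request:
apply_moves(motion=[[-0.1,0,0,0,2.2],[-0.2,0,0,0,2.2],[-0.2,0,0,0,2.2]])

```text
clock: 25.72
eef_pos: [490.6, 7.0, 155.0]
tool_rot: [-1.569, -0.004, -0.273]
force: [5.5, -0.3, -4.3]
width: 21.9
```

```bash
python3 - <<'E'
from h import *
c=Cam("wrist"); go(493,6,155)
c.crop("pics/w15.png",322,190,80,80,4.5)
E
```

```text
shift cm [ 0.26  0.   -0.03] turn 0 now [490.6   7.  155. ] [-1.5695 -0.0041 -0.2733] q [ 0.1   0.52 -0.24  2.03  0.21  0.61 -0.56] F [ 5.1 -1.8 -4. ] w 22.0 t 25.775
crop origin 242 110
```

View pics/w15.png

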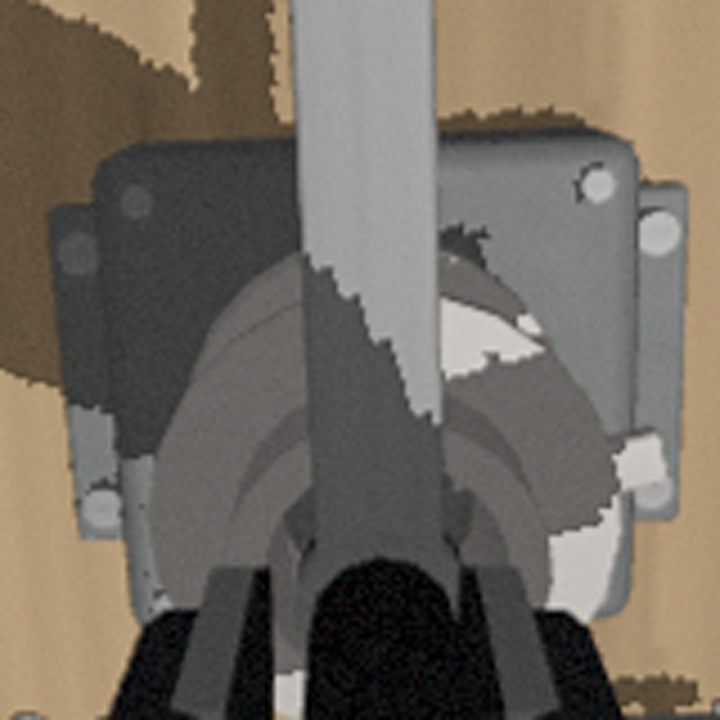

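Request:
apply_moves(motion=[[0.2,0,0,0,2.2],[0.2,0,0,0,3],[0.2,0,0,0,4],[0.2,0,0,0,5],[0.2,0,0,0,5],[0.2,-2,0,0,5],[0.2,-5,0,0,5],[0.2,-8,0,0,5],[0.2,-10,0,0,5],[0.2,-10,-4,0,5],[0.2,-10,-4,0,5],[0.2,-10,-4,0,5]])

```text
clock: 27.28
eef_pos: [479.5, -31.3, 254.8]
tool_rot: [-1.57, 0.0, -0.273]
force: [0.4, -0.0, 0.7]
width: 49.8
```

```bash
python3 - <<'E'
from h import *
go(493,6,155)
c=Cam("wrist"); cv2.imwrite("pics/w16.png",c.im); print([(x["location"],x["confidence"]) for q in ("keeper_knob","spool_mid","spool_neck") for x in ctrl.mark_of(c.p,q)[:1]])
c2=Cam("scene"); c2.crop("pics/s16.png",330,190,80,60,5)
E
```

```text
shift cm [0.29 9.98 3.96] turn 0 now [479.5 -31.3 254.8] [-1.5703e+00  1.0000e-04 -2.7320e-01] q [ 0.22  0.37 -0.29  1.94  0.13  0.85 -0.41] F [ 0.4 -0.   0.7] w 49.8 t 27.275
[([493.4, 7.6, 164.4], 0.78), ([495.5, 7.0, 103.9], 0.93), ([491.5, 10.3, 126.0], 0.77)]
crop origin 250 130
```

View pics/w16.png

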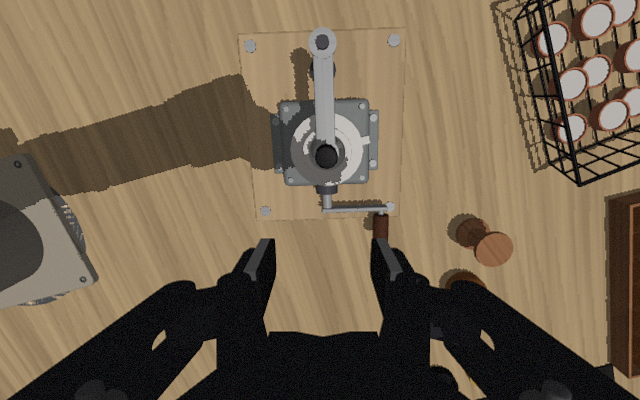

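View pics/s16.png

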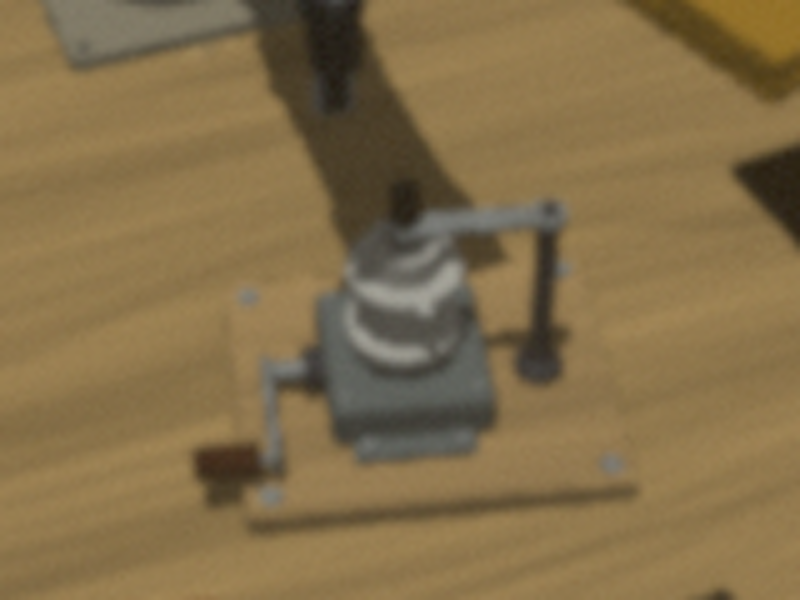

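```bash
python3 - <<'E'
from h import *
c=Cam("wrist")
K=c.at_z(327,157,177)[:2];H=c.at_z(322,42,149)[:2];S=np.array([492.8,5.3])
az=lambda v:np.arctan2(v[1],v[0]); print(K,H,az(K-H)-az(S-H))
print(ctrl.finish_job())
E
```

```text
[493.85772758   6.85028273] [512.95709668  89.94056108] 0.00785627713486714
the job is handed in; nothing more can be done
None
```

The spool is home on the drive plate with its tab in the keyway, and the keeper arm is at its stop over it. The job is handed in, at about 27 s of the 72 s allowed. No verdict came back.

- **Lining up:** The wrist camera put the keyway at about -0.3° in world azimuth and the spool's tab at about 137.5°. I gripped the spool by its neck and turned it by that difference on the way over. The tab then went straight into the keyway, without having to feel for it on the shoulder.
- **Seating:** The sideways force while lowering stayed under 6 N. The spool met the plate with about 15 N on the wrist sensor. The underside then came out about 67.5 mm above the table, against 68 mm for the plate. The network also found the spool's middle at about 104 mm, where 103 mm is home.
- **Keeper:** I swung the knob in between loosely set fingers until the stop pushed back with about 5 N, then opened the fingers and lifted clear. The last wrist picture puts the knob about 1.9 mm from the spindle axis and the arm about 0.01 rad from its stop.
- **Other checks:**
  - While I closed the gripper on the spool at the start, the fingertips pressed its flange onto the table with about 21 N. Nothing moved or tilted.
  - The network's spool positions scattered by a few millimetres, within its stated accuracy.
  - I steered clear of the other things on the table but did not measure their positions again at the end.

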